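# Load the bearing press and counter-hold its spindle

### The arm

A 6-joint arm with a two-finger parallel gripper is mounted at the origin on the work surface. World frame = base frame: x ahead of the robot, y to its left, z up, the work surface at z = 0. Lengths are in m, angles in rad, forces in N, time in s.
With the tool pointing down it reaches from about 0.3 to 0.85 m from the base axis. Payload 4.2 kg.
Tool frame: the origin (TCP) lies at the very end of the fingers, on their centre line; the grasp point (between the pads) lies 19 mm behind it; z points along the fingers, y is the direction in which the jaws open and shut (so a half turn about z gives the same grasp; the last joint's range is limited). The gripper opens to 91 mm and grips with 3 to 60 N. Pads are 32 mm wide; open, the fingers measure 118 mm over their backs; the gripper's body (76 mm by 178 mm) begins 60 mm behind the grasp point.
Start: joints at [-1.284, 0.32, 1.565, -0, 1.257, -0.02], TCP at [0.174, -0.548, 0.179] pointing down, gripper open.
Joint ranges: [-3.11, 3.11], [-0.84, 2.01], [0.21, 2.61], [-1.34, 4.49], [0.05, 2.63], [-2.56, 2.56]. Speed limits (rad/s): [2.57, 2.57, 3.14, 3.14, 3.14, 3.14].

### API

Orientations are given as a rotation vector (axis times angle).
In Python, from workcell import r gives the robot as it stands. Calls block until the motion is done:
- r.move_to(position, orientation): joint-space move of the TCP to a pose.
- r.move_linear(position, frame=None, v=0.15, stop_force=None): straight line of the TCP; frame=None keeps the orientation; v is the mean speed in m/s. With stop_force (N) it stops when the force on the tool has changed by that much, and returns True; else False.
- r.set_joints(angles): joint-space move.
- r.gripper_to(opening): finger opening in m; the grip force is fixed at half the most; returns when the fingers have stopped.
- r.dwell(seconds).
- r.ik(position, orientation): joint angles nearest the present ones, or None.
- r.read_camera(name): name is "scene" or "top" or "wrist"; returns a dict with "frame" (420x560x3 uint8, red, green, blue), "mtx" (3x3 intrinsics, pixels), "T" (4x4, takes a point from camera to world coordinates). Camera axes: x right, y down, z forward; pixel columns grow to the right and rows downward; lengths in m; the calibration is good to about 2 mm. A picture is of the moment at which its call begins. There is no depth.
A pose or a line that the arm cannot do raises r.IKError and nothing moves.
- r.finish_job(): hands the job in, once; it reports no verdict.
Readings, each from a call of its own:
- r.get_clock(): time.
- r.get_qpos(): joint angles.
- r.get_joint_velocities(): joint speeds.
- r.get_tau(): joint torques, N m.
- r.get_eef_pos(): TCP position.
- r.get_orientation(): TCP orientation.
- r.get_wrist_force(): force on the tool from outside, world axes, zero at the start.
- r.get_ft_torque(): the same for the moment, N m.
- r.get_gripper_width(): finger opening in m.
Only numpy, scipy, OpenCV 4.12 (cv2) and the standard library are available. Lean on these libraries where they do the work, as an engineer would, in place of code of your own. Each camera call takes 0.05 s, during which the arm holds its last target. There are 200 camera calls.

### The job

Roll the standing skate wheel along the press's track, without lifting it off, until it drops into the pocket at the end. Then reach down into the narrow gap behind the press's bracket, grip the spindle's flat-sided head by its two flats, square it up so that the flats stand upright and the pull lever comes level off its rest, and keep holding it from turning: finish while still gripping the head. Do not touch the pull lever, and leave everything else on the bench where it is.

Things in the scene. Friction and masses are not known exactly. Their poses are not given: they have to be found in the camera images.
- press: Red aluminium bearing press bolted to the bench; base plate 170 (x) x 320 (y) x 12 mm. Origin on the bench under the spindle; z up. All millimetres below are (x, y, z) in this frame. The wheel track runs along y in front (-x side), then come the bracket, the gap, the rear plate and the pull lever. A narrow anvil post (x -102 to -81, y -14 to 14, top z 110) faces the pocket from the -x side.
- track_end (a point): Open end of the wheel track: middle of its floor at (-60, -215, 62). Floor z 62 from here to y -15, where it steps down 4 mm into the pocket. Side rails, tops at z 74, inner faces at x -79 and -41, guide the wheel; a lip at this end (y -225 to -215) reaches z 70.
- gap (a point): Middle of the gap's top opening, (0, 0, 118). The gap lies between the bracket (plate at x -34 to -26, y -42 to 42, top z 118) and the rear plate (x 26 to 34, y -42 to 85, top z 112): 52 mm wide (x), open above and at both y sides, down to the base plate; only the spindle crosses it, at y 0, z 85.
- seat (a point): Where the wheel's centre lies once it is in the pocket: (-60, 0, 85) in the press frame; axes as the press. The pocket's floor is at z 58, from y -15 to the stop block (y 28 to 42, x -79 to -41, top z 100).
- press_wheel: Standing skate wheel on the track: pale urethane, 54 mm diameter, 32 mm wide, 0.11 kg. Origin at its centre; x is its axle, along the press's x; its other axes turn as it rolls. Centre at z 89 on the track, 85 in the pocket, with play of 1 mm in y and 3 mm in x. Pushed gently from its -y side it rolls freely to +y; it stays in the pocket by itself.
- head (a point): Hidden head of the spindle, mid-gap behind the bracket: dark steel block, 12 mm across its flats (y), 36 tall (z), 26 long (x, the spindle's axis); origin at its centre, press (0, 0, 85). Free, it leans 0.26 rad about x, as the lever's weight turns it (0.09 N m). Parallel fingers closing along the press's y on both flats with 20 to 50 N turn it upright.
- spindle (a joint): Turn of the spindle with head and lever about the press's x axis, rad: -0.26 as it starts (lever drooping on its rest pin), 0 with the head's flats upright and the lever level; positive lifts the lever further.
- lever_grip (a point): Steel pull lever with a black rubber grip, fixed to the spindle behind the rear plate, reaching 135 mm along the press's +y, at x = 48 mm; level at joint value 0. This point is the middle of the grip, press (48, 117, 85) when level. Not to be touched.
- spare_wheel: Bystander: the other skate wheel, 54 mm diameter, 32 mm high, lying flat on the bench in front of the press. Origin under its centre.
- bearing_a: Bystander: small steel bearing, 22 mm diameter, 7 mm high, lying flat in front of the press's track. Origin under its centre.
- bearing_b: Bystander: a bearing of the same kind, lying behind the press. Origin under its centre.
- bearing_jar: Bystander: open glass jar with eight bearings in it, 76 mm diameter, 85 mm high, to the right of the press. Origin under its centre.
- skate_tool: Bystander: black T-shaped skate tool with steel sockets, 127 mm by 104 mm, 18 mm high, lying left of the press. Origin on the bench at its middle.
- clamped_hanger: Bystander: bare aluminium truck hanger, 200 mm long and 40 mm high, gripped by a small spring clamp, to the right of the press. Origin on the bench at its middle.
- screw_tray: Bystander: open steel tray, 120 by 90 mm, 30 mm high, to the left of the press. Origin under its centre.
Not all that is in view belongs to the job. Leave any orange or turquoise look-alike of the press_wheel alone.

How it is judged:
On the way, in this order (a step that is already met when the one before it is completed fails the run):
1. the wheel is rolling along the track (angular speed of press_wheel above 0.2 rad/s and distance of press_wheel from where it was at the start of the episode above 0.03 m and not (distance between press_wheel and seat below 0.008 m and angle between press_wheel's own x axis and vertical above 1.42 rad)), for 0.1 s.
2. the wheel sits in the pocket at the end of the track (distance between press_wheel and seat below 0.008 m and angle between press_wheel's own x axis and vertical above 1.42 rad), for 0.3 s.
3. the gripper holds the spindle's head squared up, lever off its rest (contact force between the fingers and spindle_c3 above 3 N and value of joint spindle above -0.1 rad), for 0.3 s.
At the end, for the whole second after the job is handed in: The program ends while the fingers still grip the spindle's head (more than 3 N), with its flats upright and the lever level to within 0.1 rad and not turning, nothing touching the lever, and the wheel at rest in the pocket (centre within 8 mm of its seat, axle level within about 0.15 rad) (all of step 2 and all of step 3 and linear speed of press_wheel below 0.02 m/s and value of joint spindle below 0.1 rad and velocity of joint spindle between -0.1 and 0.1 rad/s and contact force between anything else and spindle_c4 below 0.5 N and contact force between anything else and spindle_c5 below 0.5 N); the arm keeps its last pose, push and grip.
It fails at once if the wheel is lifted off the track (height (world z) of press_wheel above 0.105 m or height (world z) of press_wheel below 0.07 m).
It fails at once if the robot pushes on the pull lever (contact force between any of the fingers, the arm and spindle_c4 above 2 N or contact force between any of the fingers, the arm and spindle_c5 above 2 N).
It fails at once if another thing on the bench is moved by more than 25 mm (distance of any of spare_wheel, bearing_a, bearing_b, bearing_jar, skate_tool, clamped_hanger, screw_tray from where it was at the start of the episode above 0.025 m).
It also fails if it takes over 48 s, if anything falls off the work surface, if the arm or the gripper's body presses on something with over 40 N, if the wrist force passes 120 N, or if a joint passes its speed limit or range.

## Working session

There is one attempt and no reset: what is moved stays moved. The work goes in short steps, each a Python script; the robot and the scene stay as the last script left them, time stands still between calls to the robot, and variables do not carry over. Pictures are saved under pics/ and viewed, about 8 in all and at most 12, crops included, and the job is handed in when it is done.

```bash
mkdir -p pics
python3 - <<'E'
from workcell import r
import cv2,numpy as np
for n in("top","scene"):
    c=r.read_camera(n); f=c["frame"]
    cv2.imwrite(f"pics/{n}0.png",cv2.resize(f[:,:,::-1],None,fx=1.4,fy=1.4))
    cv2.imwrite(f"pics/raw_{n}.png",f[:,:,::-1]); print(n,c["mtx"].round(1).tolist(),c["T"].round(4).tolist())
    np.savez(f"pics/{n}.npz",**c)
print(r.get_orientation(),r.get_eef_pos(),r.get_clock(),r.get_gripper_width())
E
```

```text
top [[537.6, 0.0, 281.0], [0.0, 537.6, 207.9], [0.0, 0.0, 1.0]] [[0.0304, -0.9973, 0.0671, 0.4674], [-0.9994, -0.0291, 0.0202, 0.0098], [-0.0182, -0.0676, -0.9975, 1.6854], [0.0, 0.0, 0.0, 1.0]]
scene [[419.4, 0.0, 286.0], [0.0, 419.4, 212.5], [0.0, 0.0, 1.0]] [[0.1082, 0.8449, -0.5238, 1.1015], [0.9941, -0.0977, 0.0476, -0.0062], [-0.011, -0.5259, -0.8505, 0.9637], [0.0, 0.0, 0.0, 1.0]]
[-3.10317738e+00 -4.79702200e-01  3.17272849e-04] [ 0.17350201 -0.54767767  0.17841293] 0.1 0.09122205301043218
```

View pics/top0.png

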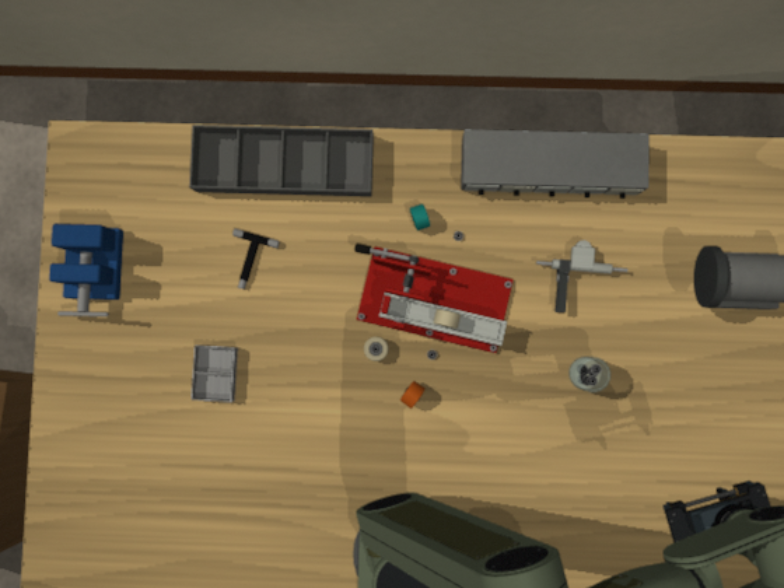

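View pics/scene0.png

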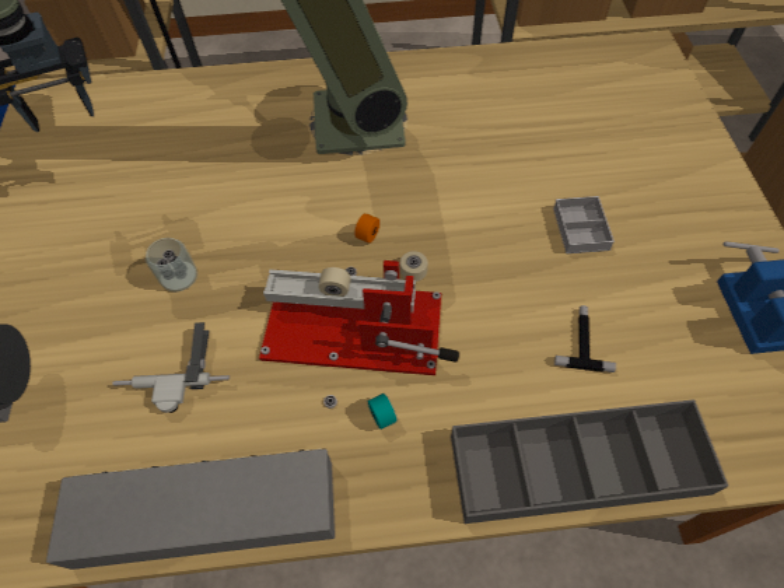

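Top view: press_wheel candidates are the pale wheel standing on the white track (446,318), the pale wheel lying flat (375,349; the spare), the orange (412,395) and the turquoise (420,217). By the description I choose the one on the track. Next come pose estimates and a close look from the wrist camera.

```bash
cat > h.py <<'E'
import numpy as np,cv2
from scipy.spatial.transform import Rotation as R
def ray(c,uv):
    d=np.c_[np.atleast_2d(uv),np.ones(len(np.atleast_2d(uv)))]@np.linalg.inv(c["mtx"]).T
    return c["T"][:3,3],d@c["T"][:3,:3].T
def plane(c,uv,z):
    o,d=ray(c,uv); return o+d*((z-o[2])/d[:,2])[:,None]
def proj(c,P):
    q=(np.atleast_2d(P)-c["T"][:3,3])@c["T"][:3,:3]@c["mtx"].T
    return q[:,:2]/q[:,2:]
def down(yaw): # tool down, jaws (tool y) along world direction yaw
    y=np.array([np.cos(yaw),np.sin(yaw),0]);z=np.array([0,0,-1.])
    return R.from_matrix(np.c_[np.cross(y,z),y,z]).as_rotvec()
E
python3 - <<'E'
from h import *
from workcell import r
c=dict(np.load("pics/top.npz"));s=1.4
print("plate corners",plane(c,np.array([[374,246],[514,279],[494,352],[358,321]])/s,.012).round(3).tolist())
print("wheel",plane(c,np.array([[446,316]])/s,.1).round(3))
print("track far L,R ends",plane(c,np.array([[382,305],[504,332]])/s,.074).round(3).tolist())
m=cv2.inRange(cv2.cvtColor(c["frame"],cv2.COLOR_RGB2HSV),(0,180,60),(6,255,255))
m[:170]=0;k=cv2.findContours(m,0,2)[0];k=max(k,key=cv2.contourArea)
b=cv2.boxPoints(cv2.minAreaRect(k));print(b,plane(c,b,.012).round(4).tolist())
# wrist look
yaw=np.arctan2(*(plane(c,np.array([[374,246]])/s,.012)-plane(c,np.array([[514,279]])/s,.012))[0,1::-1]);print("yaw y-axis",yaw)
p=plane(c,np.array([[437,300]])/s,.05)[0];print(p)
for a in(yaw,yaw-np.pi):
    q=r.ik([p[0]-.02,p[1],.36],down(a));print(a,q)
E
```

```text
plate corners [[0.68, 0.09, 0.012], [0.614, -0.224, 0.012], [0.451, -0.183, 0.012], [0.511, 0.12, 0.012]]
wheel [[ 0.525 -0.07   0.1  ]]
track far L,R ends [[0.545, 0.066, 0.074], [0.495, -0.196, 0.074]]
[[254.5184  227.92096]
 [266.68912 175.76077]
 [366.1096  198.9589 ]
 [353.93887 251.11908]] [[0.5149, 0.1241, 0.012], [0.6794, 0.0915, 0.012], [0.6154, -0.2206, 0.012], [0.4523, -0.1862, 0.012]]
yaw y-axis 1.3663623190155518
[ 0.56051317 -0.05255277  0.05      ]
1.3663623190155518 [-0.11810071  0.21342078  1.26879476  0.          1.65937711 -1.48446303]
-1.7752303345742413 [-1.18100715e-01  2.13420783e-01  1.26879476e+00 -4.44089210e-16
  1.65937711e+00  1.65712962e+00]
```

Run:
```python
from h import *
from workcell import r
r.move_to([.53,-.06,.38],down(1.366)); r.dwell(.3)
c=r.read_camera("wrist");np.savez("pics/w1.npz",**c)
cv2.imwrite("pics/w1.png",cv2.resize(c["frame"][:,:,::-1],None,fx=1.4,fy=1.4));print(c["T"].round(3),c["mtx"].round(1),r.get_clock())
```

```text
[[ 0.204  0.946  0.253  0.458]
 [ 0.979 -0.198 -0.051 -0.046]
 [ 0.002  0.258 -0.966  0.585]
 [ 0.     0.     0.     1.   ]] [[363.6   0.  283.8]
 [  0.  363.6 209. ]
 [  0.    0.    1. ]] 2.725
```

View pics/w1.png

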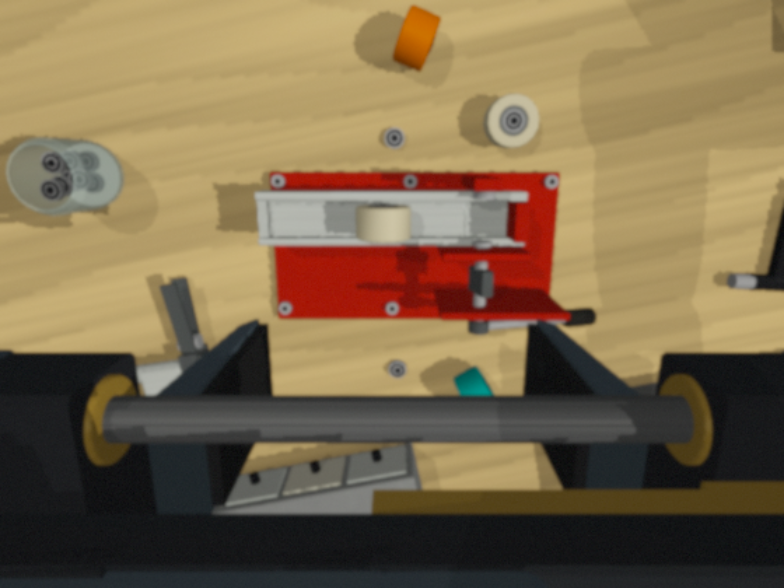

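The wrist view shows press_wheel at (384,222), the track from (256,218) to (525,218), the head at (482,283) and the lever at (480–595,322). The spare wheel lies flat at (513,120). I'll take a close crop to check the choice and the measuring points.

Run:
```python
import cv2
f=cv2.imread("pics/raw_top.png")*0
import numpy as np
f=np.load("pics/w1.npz")["frame"][:,:,::-1]
cv2.imwrite("pics/w1c.png",cv2.resize(f[115:245,175:435],None,fx=3,fy=3,interpolation=2))
```

```text
(no output)
```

View pics/w1c.png

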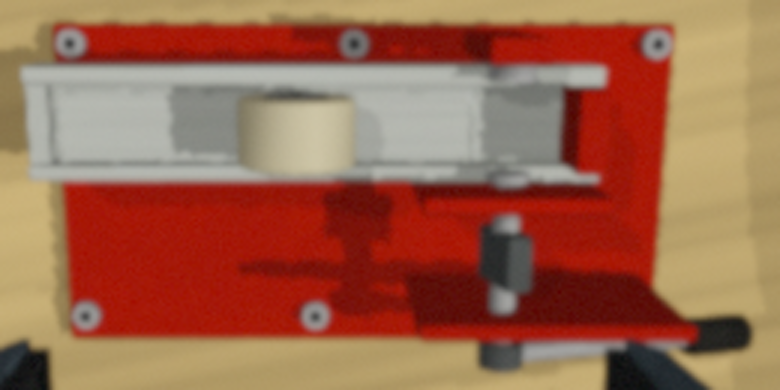

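```bash
cat > fit.py <<'E'
from h import *
from scipy.optimize import least_squares
c=dict(np.load("pics/w1.npz"))
# (crop px, press mm, use u, use v)
F=[((22,66),(-84,-225,74),1,0),((48,120),(-60,-215,70),1,0),((200,87),(-79,-150,74),0,1),((200,171),(-41,-150,74),0,1),
((450,87),(-79,-30,74),0,1),((450,171),(-41,-30,74),0,1),((508,222),(-20,0,85),1,0),((503,300),(20,0,85),1,0),((505,257),(0,0,85),1,1),
((420,338),(34,-42,112),1,1),((698,338),(34,85,112),1,1),((605,195),(-30,42,118),1,0),((415,187),(-30,-42,118),1,0)]
px=np.array([[a/3+175,b/3+115] for (a,b),*_ in F]);P=np.array([f[1] for f in F])/1e3;W=np.array([f[2:] for f in F])
def w(p,P): return R.from_rotvec([0,0,p[2]]).apply(P)+[p[0],p[1],0]
f=lambda p:((proj(c,w(p,P))-px)*W).ravel()
s=least_squares(f,[.6,.012,-.2],loss="soft_l1")
print(s.x.round(4).tolist());print((f(s.x).reshape(-1,2)*3).round(1).tolist(),"crop px (2px~1mm)")
o=w(s.x,np.zeros(3))
# wheel: left/right edges of silhouette at z~.1 & wheel side; centre u
for u in(238,356):
    q=plane(c,[[u/3+175,135/3+115]],.1)[0]; print("wheel edge",(R.from_rotvec([0,0,-s.x[2]]).apply(q-o)*1e3).round(1))
t=dict(np.load("pics/top.npz"))
for n,uv,z in(("lip end top view",(504,332),.072),("wheel top",(446,316),.1),("head top",(410,279),.085)):
    q=plane(t,[np.array(uv)/1.4],z)[0]; print(n,(R.from_rotvec([0,0,-s.x[2]]).apply(q-o)*1e3).round(1))
q=plane(c,np.array([[52,25],[672,25],[652,335],[75,335]])/3+[175,115],.012);d=q[1]-q[0];e=q[2]-q[3];print("yaw base",np.arctan2(-d[0],d[1]),np.arctan2(-e[0],e[1]))
E
python3 fit.py
```

```text
[0.594, 0.013, -0.1931]
[[-3.3, 0.0], [-1.4, 0.0], [-0.0, 1.7], [-0.0, -0.8], [-0.0, -1.6], [-0.0, -4.0], [-2.3, -0.0], [0.2, -0.0], [-0.6, -0.9], [-0.5, 5.7], [0.2, 2.3], [10.1, 0.0], [7.1, 0.0]] crop px (2px~1mm)
wheel edge [ -60.5 -122.5  100. ]
wheel edge [-59.9 -70.1 100. ]
lip end top view [ -57.  -224.5   72. ]
wheel top [-52.2 -95.2 100. ]
head top [ 8.5 -3.9 85. ]
yaw base -0.2054505072798104 -0.20603767546768748
```

```bash
sed -i 's/^s=.*/s=least_squares(lambda p:f([p[0],p[1],-.205]),[.6,.012],loss="soft_l1");s.x=np.r_[s.x,-.205]/' fit.py; python3 fit.py
```

```text
[0.5948, 0.0128, -0.205]
[[-1.4, 0.0], [-0.1, 0.0], [-0.0, -0.6], [-0.0, -3.1], [-0.0, -0.8], [-0.0, -3.2], [-1.8, -0.0], [-0.4, -0.0], [-0.6, 0.7], [-1.4, 6.2], [-0.9, 5.9], [10.8, 0.0], [7.9, 0.0]] crop px (2px~1mm)
wheel edge [ -59.8 -123.3  100. ]
wheel edge [-59.8 -70.8 100. ]
lip end top view [ -55.  -225.1   72. ]
wheel top [-51.8 -95.8 100. ]
head top [ 7.9 -3.8 85. ]
yaw base -0.2054505072798104 -0.20603767546768748
```

```bash
cat >> h.py <<'E'
def pw(x,y,z,o=(.595,.013),yaw=-.205): return R.from_rotvec([0,0,yaw]).apply(np.array([x,y,z])/1e3)+[o[0],o[1],0]
E
python3 - <<'E'
from h import *
from workcell import r
r.gripper_to(0.0)
r.move_to(pw(-60,-170,180),down(np.pi/2-.205))
r.move_linear(pw(-60,-170,82),v=.1,stop_force=10)
print(r.get_gripper_width(),r.get_wrist_force(),r.get_clock())
print(r.move_linear(pw(-60,-48,82),v=.05,stop_force=8),r.get_eef_pos(),pw(-60,-48,82),r.get_wrist_force(),r.get_clock())
c=r.read_camera("wrist");np.savez("pics/w2.npz",**c);cv2.imwrite("pics/w2.png",cv2.resize(c["frame"][:,:,::-1],None,fx=1.4,fy=1.4))
E
```

```text
0.0005146937455846939 [-0.14910413  0.0149882   0.31090611] 6.1
False [ 0.52646337 -0.02191189  0.08198855] [ 0.52648512 -0.0217809   0.082     ] [ 0.38977306  0.53639563 -0.11884328] 8.6917
```

View pics/w2.png

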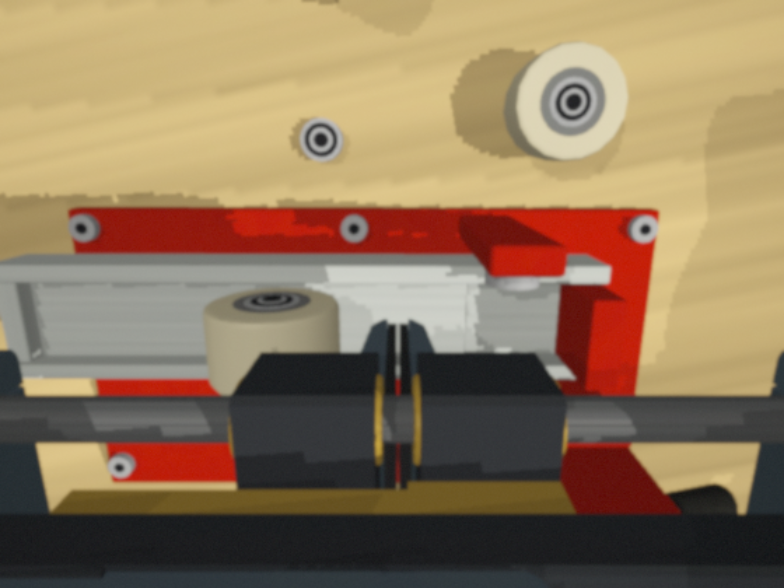

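Run:
```python
from h import *
from workcell import r
c=dict(np.load("pics/w2.npz"))
tcp=r.get_eef_pos();print("tcp px",proj(c,tcp)*1.4)
for n,P in dict(railL=(-79,-225,74),railR=(-79,42,74),railL2=(-41,-225,74),wheel0=(-60,-97,89),wheelface=(-76,-97,89),seat=(-60,0,85),post=(-81,-14,110),post2=(-102,14,110)).items(): print(n,proj(c,pw(*P))*1.4)
s=r.read_camera("scene");cv2.imwrite("pics/s2.png",cv2.resize(s["frame"][130:290,150:370,::-1],None,fx=3.5,fy=3.5,interpolation=2))
for n,P in dict(wheel0=(-60,-97,89),seat=(-60,0,85),tcp=(-60,-48,82)).items(): print(n,(proj(s,pw(*P))-[150,130])*3.5)
```

```text
tcp px [[396.70731839 334.0242674 ]]
railL [[-13.32254614 286.48442356]]
railR [[605.11403534 286.1079141 ]]
railL2 [[  4.22963482 368.21701021]]
wheel0 [[278.40624703 339.82670817]]
wheelface [[276.02160764 302.595641  ]]
seat [[511.04057294 336.33786209]]
post [[490.81498202 305.22112981]]
post2 [[573.0763327  247.95985487]]
wheel0 [[312.2495504 249.4417814]]
seat [[447.55853371 262.70420557]]
tcp [[380.98458573 259.92485383]]
```

View pics/s2.png

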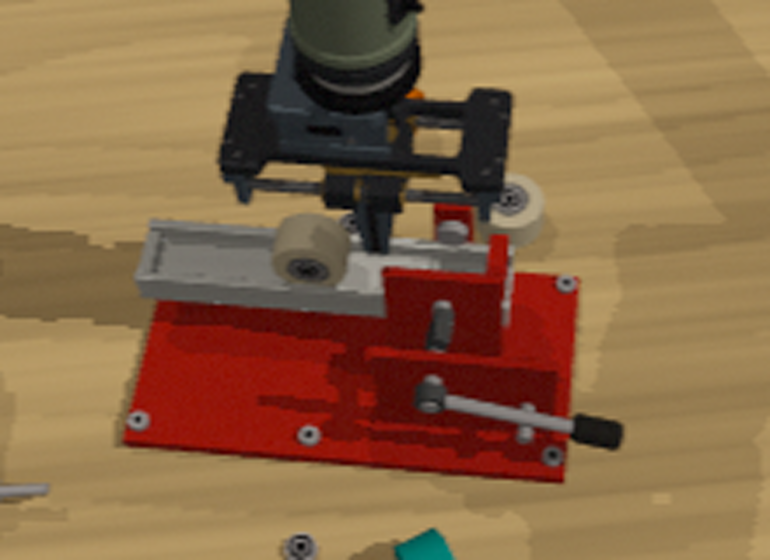

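The scene view shows the wheel (310,250) still at its start and the fingers (378,240) ahead of it. The guarded descent probably stopped early, so the diagonal move passed over the wheel. I'll go back and check the height before pushing.

Run:
```python
from h import *
from workcell import r
r.move_linear(pw(-60,-48,170),v=.15)
r.move_linear(pw(-60,-172,170),v=.15)
r.move_linear(pw(-60,-172,130),v=.1)
print(r.move_linear(pw(-60,-172,82),v=.06,stop_force=25),r.get_eef_pos(),pw(-60,-172,82),r.get_wrist_force(),r.get_clock())
if abs(r.get_eef_pos()[2]-.082)<.003:
    print(r.move_linear(pw(-60,-48,82),v=.05,stop_force=15),r.get_eef_pos(),r.get_wrist_force(),r.get_clock())
c=r.read_camera("wrist");np.savez("pics/w3.npz",**c);cv2.imwrite("pics/w3.png",c["frame"][:,:,::-1])
```

```text
False [ 0.50157824 -0.14330541  0.08228826] [ 0.50124279 -0.14318446  0.082     ] [-0.03026399 -1.39796438  0.594196  ] 12.0
False [ 0.52646143 -0.02191761  0.08200678] [-0.60034082  0.44753462  0.0969729 ] 14.6333
```

View pics/w3.png

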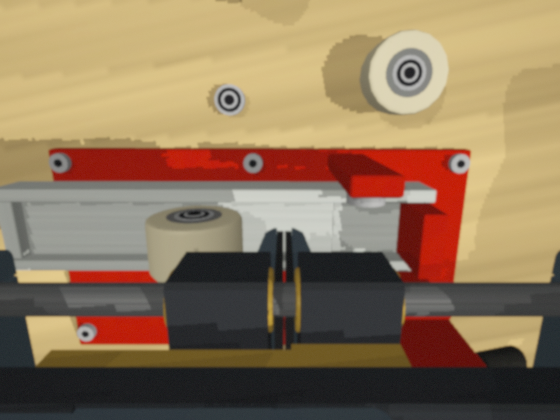

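The wheel is still at its start: in this picture it is at (195,240) and the fingers are ahead at (283,238). I'll repeat the push in stages, with forces and a montage, to see what happens at contact.

Run:
```python
from h import *
from workcell import r
r.move_linear(pw(-60,-48,150),v=.2)
r.move_linear(pw(-60,-172,150),v=.2)
r.move_linear(pw(-60,-172,82),v=.1)
ims=[]
def st():
    c=r.read_camera("wrist");s=r.read_camera("scene")
    a=c["frame"][100:300,:,::-1];b=cv2.resize(s["frame"][160:260,160:340,::-1],(360,200))
    ims.append(cv2.resize(np.hstack([a,b]),(800,174)));R_=R.from_rotvec([0,0,.205])
    print((R_.apply(r.get_eef_pos()-[.595,.013,0])*1e3).round(1),r.get_wrist_force().round(2),r.get_clock())
st()
for y in(-138,-122):
    print(r.move_linear(pw(-60,y,82),v=.05,stop_force=15));st()
cv2.imwrite("pics/m.png",np.vstack(ims))
```

```text
[ -59.3 -172.    82.8] [ 0.78 -0.08  0.08] 16.875
False
[ -60.  -138.2   82. ] [-0.38  0.88  0.5 ] 17.8083
False
[ -60. -122.   82.] [-0.3  -0.11  0.67] 18.375
```

View pics/m.png

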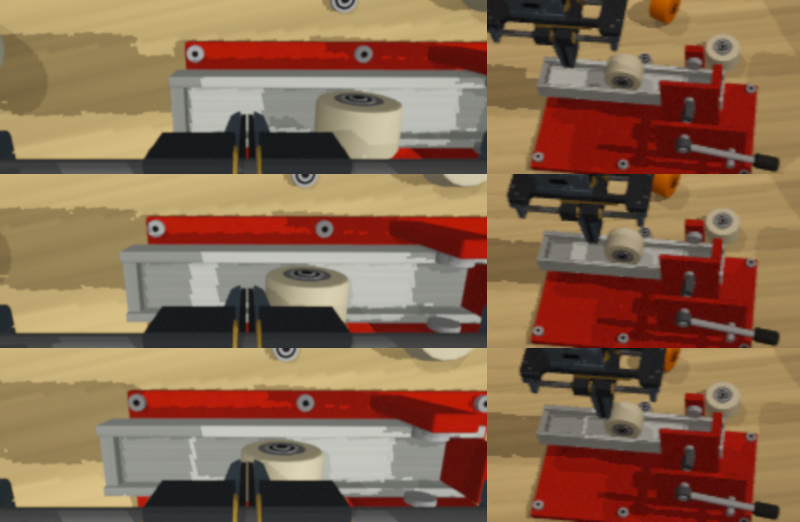

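Run:
```python
from h import *
from workcell import r
tcp=r.get_eef_pos()
def crop(n,ctr,h,w,k):
    c=r.read_camera(n);f=c["frame"][:,:,::-1].copy();u,v=(proj(c,ctr)[0]).astype(int)
    x0,y0=max(0,u-w//2),max(0,v-h//2);g=cv2.resize(f[y0:y0+h,x0:x0+w],(w*k,h*k),interpolation=2)
    for P,col in((tcp,(0,255,0)),(pw(-60,-97,89),(255,0,255)),(pw(-76,-97,116),(255,0,0)),(pw(-44,-97,116),(255,255,0)),(tcp+[0,0,.035],(0,255,255))):
        q=((proj(c,P)[0]-[x0,y0])*k).astype(int);cv2.circle(g,tuple(map(int,q)),3,col,-1)
    return g
a=crop("scene",pw(-60,-110,90),56,80,5);b=crop("top",pw(-60,-110,90),56,80,5);c=crop("wrist",pw(-60,-110,90),140,266,3)
cv2.imwrite("pics/cc.png",np.vstack([np.hstack([a,b]),cv2.resize(c,(800,int(c.shape[0]*800/c.shape[1])))])[:600])
print(r.get_clock(),r.get_wrist_force())
```

```text
18.525 [-0.70924966  0.64179734  0.96747506]
```

View pics/cc.png

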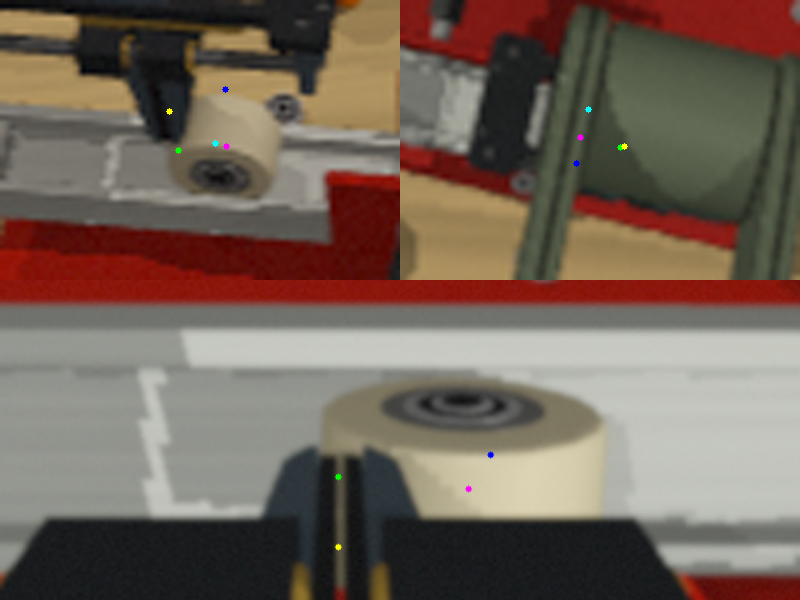

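Run:
```python
from h import *
from workcell import r
tcp=r.get_eef_pos();ims=[]
def shot():
    c=r.read_camera("scene");f=c["frame"][:,:,::-1]
    return cv2.resize(f[178:228,196:276],(400,250),interpolation=2)
for y in(-114,-106,-98,-85):
    r.move_linear(pw(-60,y,82),v=.06);ims.append(shot())
    print(r.get_eef_pos().round(4),pw(-60,y,82).round(4),r.get_wrist_force().round(2),r.get_tau().round(1),r.get_clock())
cv2.imwrite("pics/cd.png",np.vstack([np.hstack(ims[:2]),np.hstack(ims[2:])]))
```

```text
[ 0.5131 -0.0862  0.082 ] [ 0.513  -0.0864  0.082 ] [ 0.06 -0.18  0.26] [  0.1 -37.9 -19.9  -0.    0.1   0. ] 18.8583
[ 0.5147 -0.0784  0.082 ] [ 0.5147 -0.0786  0.082 ] [ 0.05 -0.52  0.11] [  0.1 -37.9 -20.   -0.    0.1   0. ] 19.1917
[ 0.5163 -0.0706  0.082 ] [ 0.5163 -0.0707  0.082 ] [-0.34 -0.35 -0.55] [  0.1 -38.  -20.   -0.    0.1   0. ] 19.525
[ 0.519  -0.0578  0.082 ] [ 0.519 -0.058  0.082] [-0.22 -0.14  0.55] [  0.2 -38.1 -20.   -0.    0.1   0. ] 19.9417
```

View pics/cd.png

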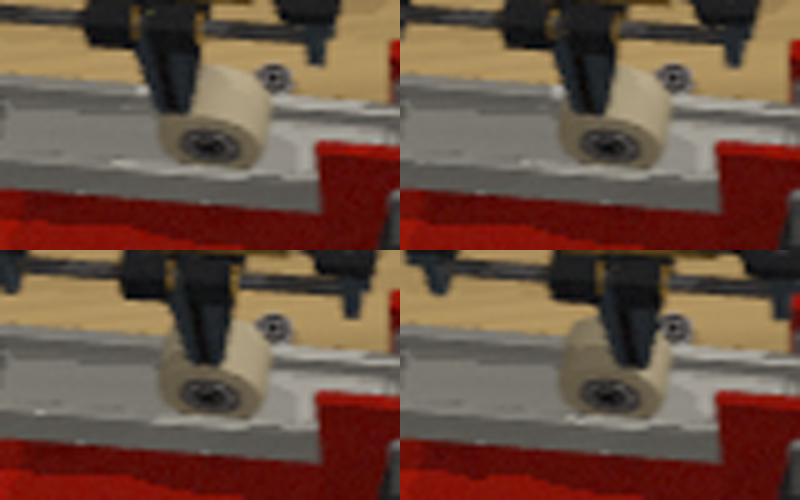

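The tip shows in front of the wheel's top, so the closed fingers pass above it. The true tip is clearly higher than the reported TCP. I'll probe the track floor gently behind the wheel to calibrate the height.

Run:
```python
from h import *
from workcell import r
r.move_linear(pw(-60,-85,135),v=.2)
r.move_linear(pw(-60,-172,135),v=.2)
r.move_linear(pw(-60,-172,84),v=.12)
print(r.move_linear(pw(-60,-172,25),v=.03,stop_force=6),r.get_eef_pos(),r.get_wrist_force(),r.get_ft_torque().round(2),r.get_clock())
c=r.read_camera("wrist");np.savez("pics/w5.npz",**c);cv2.imwrite("pics/w5.png",c["frame"][:,:,::-1])
```

```text
True [ 0.50122248 -0.14318283  0.02747273] [-0.48084262 -0.66138681  4.36781168] [ 0.08 -0.1   0.01] 23.225
```

View pics/w5.png

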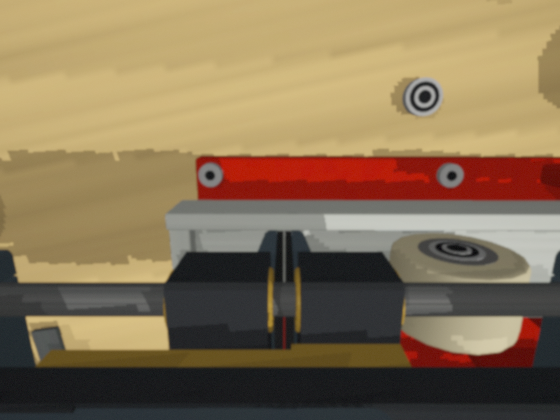

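Contact with the track floor (z 62) came at a reported TCP z of 27.5 mm, with almost no moment, so the real tip sits 34.5 mm above the reported one. I'll correct for that and push.

Run:
```python
from h import *
from workcell import r
D=-34.5
r.move_linear(pw(-60,-172,82+D),v=.08)
print(r.move_linear(pw(-60,-50,82+D),v=.055,stop_force=10),r.get_eef_pos().round(4),pw(-60,-50,82+D).round(4),r.get_wrist_force().round(2),r.get_clock())
c=r.read_camera("wrist");np.savez("pics/w6.npz",**c)
s=r.read_camera("scene")
g=cv2.resize(s["frame"][165:245,190:310,::-1],(560,373),interpolation=2)
cv2.imwrite("pics/w6.png",np.vstack([c["frame"][140:360,:,::-1],g]))
print("seat px",proj(c,pw(-60,0,85))[0]-[0,140],"scene",(proj(s,pw(-60,0,85))[0]-[190,165])*4.667)
```

```text
False [ 0.526  -0.0239  0.0475] [ 0.5261 -0.0237  0.0475] [0.28 0.36 1.6 ] 26.05
seat px [384.24212869 123.70727963] scene [410.10733623 186.95229354]
```

View pics/w6.png

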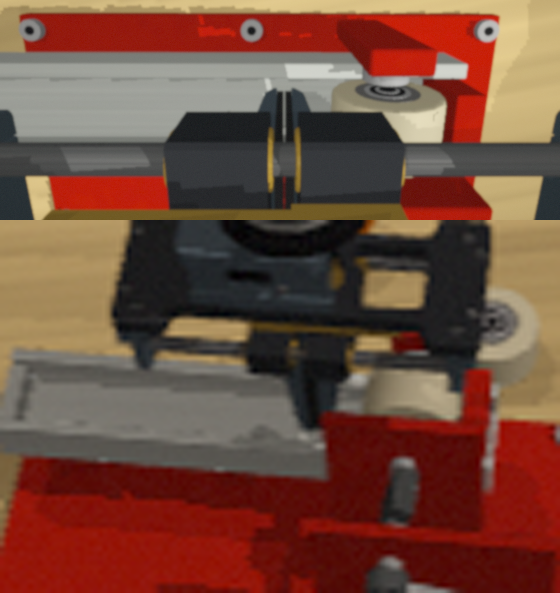

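The wheel now lies ahead of the fingers under the anvil post: wrist view (388,120), predicted seat (384,124). That was my last picture, so from here I check by numbers. Next I hover over the gap, check the wheel by its colour mask, descend and grip.

Run:
```python
from h import *
from workcell import r
D=-34.5
r.move_linear(pw(-60,-58,82+D),v=.1)
r.move_linear(pw(-60,-58,190+D),v=.2)
r.move_linear(pw(0,0,190+D),v=.15); r.gripper_to(.062)
c=r.read_camera("wrist");np.savez("pics/w7.npz",**c)
f=c["frame"]
h=cv2.cvtColor(f,cv2.COLOR_RGB2HSV)
u0,v0=proj(c,pw(-60,0,95))[0].astype(int)
m=cv2.inRange(h,(15,30,90),(35,120,255));w=m*0;w[max(0,v0-60):v0+60,max(0,u0-70):u0+70]=1;m=m*w
m=cv2.morphologyEx(m,cv2.MORPH_OPEN,np.ones((5,5)))
n,_,st,ce=cv2.connectedComponentsWithStats(m)
for i in range(1,n): print(st[i],ce[i].round(1))
print("seat px",proj(c,[pw(-60,0,85),pw(-60,-27,85),pw(-60,27,85),pw(-60,0,112)]).round(1).tolist())
# spindle / head: dark pixels around the predicted head
print("head",proj(c,[pw(0,0,85),pw(-20,0,85),pw(20,0,85),pw(0,-42,118),pw(0,42,112)]).round(1).tolist())
print(r.get_gripper_width(),r.get_wrist_force().round(2),r.get_clock())
for y in range(150,420,10): print(y,''.join('#' if h[y,x,2]<60 else 'r' if (h[y,x,0]<8 or h[y,x,0]>172) and h[y,x,1]>150 else 'w' if h[y,x,1]<45 else 'y' if h[y,x,1]<120 else '.' for x in range(160,420,3)))
```

```text
[ 248  106   72   50 3403] [283.5 129.9]
seat px [[283.2, 130.4], [246.8, 130.4], [319.6, 130.4], [283.2, 132.3]]
head [[283.2, 208.5], [283.2, 183.4], [283.2, 232.8], [223.0, 220.6], [342.2, 218.2]]
0.06163960397244312 [ 0.09 -0.49 -0.35] 28.875
150 wwwwwwwwwwwwwwwwwwwwwwwwwwwwwwwyyyyyyyyywywwwwyywyyyy.rrrrrrrrrrrrrrrrrrrryyyyyyyyyyyyy
160 wwwwwwwwwwwwwwwwwwwwwwwwwwwwwwwwwwwwwwwwwwwwwwwwwwwwwwwwwwwwrrrrrrrrrrrrrryyyyyyyyyyyyy
170 rrrrrrrrrrrrrrrrrrrrrrrrrrrrrrrrrrrrrrrrrrrrrrrrrrrrrrrrrrrrrrrrrrrrrrrrr.yyyyyyyyyyyyy
180 rrrrrrrrrrrrrrrrrrrrrrrrrrrrrrrrrrrrrrrrrrrrrrrrrrrrrrrrrrrrrrrrrrrrrrrrr.yyyyyyyyyyyyy
190 rrrrrrrrrrrrrrrrrrrrrrrrrrrrrrrrrrrrrywwwwwyrrrrrrrrrrrrrrrrrrrrrrrrrrrrr.yyyyyyyyyyyyy
200 rrrrrrrrrrrrrrrrrrrrrrrrrrrrrrrrrrrrry##wwwww.rrrrrrrrrrrrrrrrrrrrrrrrrrryyyyyyyyyyyyyy
210 rrrrrrrrrrrrrrrrrrrrrrrrrrrrrrrrrrrrrw##wwwwwyrrrrrrrrrrrrrrrrrrrrrrrrrr.yyyyyyyyyyyyyy
220 rrrrrrrrrrrrrrrrrrrrrrrrrrrrrrrrrrrrrr##wwwwwyrrrrrrrrrrrrrrrrrrrrrrrrrr.yyyyyyyyyyyyyy
230 rrrrrrrrrr..rrrryw.rrrrrrrrrrrrrrrrrrrywwwww.rrrrrrrrrrrrrrrrrrrrwwyrrrrr.yyyyyyyyyyyyy
240 rrrrrrrrrww#yyyy####r
[... 930 characters left out ...]
yyyyyyy..............yyyyyyyyyyyyyyyy###################
350 ############..........................yyyyyyyyyyyyyyy..................................
360 ###########............................................................................
370 #######################################################################################
380 #######################################################################################
390 #######################################################################################
400 #######################################################################################
410 #yyyyyyyyyyyyyyyyyyyyyyyyyyyyyyyyyyyyyyyyyyyyyyyyyyyyyyyyyyyyyyyyyyy###################
```

The wheel's centroid is at u 283.5 against 283.2 for the seat. The spindle and head are centred on the prediction (u 283, v about 211 against 208). Descending.

Run:
```python
from h import *
from workcell import r
D=-34.5
s=r.move_linear(pw(0,0,120+D),v=.1,stop_force=15)
s2=s or r.move_linear(pw(0,0,69+D),v=.05,stop_force=10)
print(s,s2,r.get_eef_pos().round(4),r.get_wrist_force().round(2),r.get_clock())
if not s2:
    r.gripper_to(0.0); r.dwell(.3)
    print(r.get_gripper_width(),r.get_wrist_force().round(2),r.get_ft_torque().round(2),r.get_clock())
    c=r.read_camera("scene");np.savez("pics/s8.npz",**c)
    h=cv2.cvtColor(c["frame"],cv2.COLOR_RGB2HSV)
    for n,P in dict(level=(48,117,85),pivot=(48,0,85)).items(): print(n,proj(c,pw(*P))[0].round(1))
    P=R.from_rotvec([-.26,0,0]).apply([.048,.117,0])*1e3+[0,0,85];print("droop",proj(c,pw(*P))[0].round(1))
    h0=cv2.cvtColor(np.load("pics/scene.npz")["frame"],cv2.COLOR_RGB2HSV)
    for hh in(h0,h):
        m=cv2.inRange(hh[230:270,295:345],(0,0,0),(180,255,45));ys,xs=np.nonzero(m);print("grip blob",len(xs),xs.mean()+295,ys.mean()+230)
```

```text
False False [0.5953 0.013  0.0349] [-0.91  0.12  0.04] 30.8917
0.01195383445513 [ 0.27 -4.23 -2.39] [-0.92 -0.07 -0.19] 32.0083
level [322.7 247.5]
pivot [273.  243.5]
droop [320.2 253.1]
grip blob 101 319.34653465346537 253.2970297029703
grip blob 107 322.23364485981307 247.57009345794393
```

Gripper width is 11.95 mm, and the lever grip moved from its drooping spot (319,253) to (322.2,247.6), against (322.7,247.5) predicted for level. One last numeric check of the wheel, then hand in.

Run:
```python
from h import *
from workcell import r
c=r.read_camera("wrist");h=cv2.cvtColor(c["frame"],cv2.COLOR_RGB2HSV)
P=proj(c,[pw(-60,-27,90),pw(-60,0,90),pw(-60,27,90)]);u,v=P[1].astype(int)
m=cv2.inRange(h,(15,30,90),(35,120,255));row=m[max(0,v-8):v+9].max(0);k=np.nonzero(row[max(0,u-110):u+110])[0]+max(0,u-110)
print(P.round(1).tolist(),k.min() if len(k) else None,k.max() if len(k) else None,r.get_gripper_width(),r.get_wrist_force().round(2),r.get_clock())
r.finish_job()
```

```text
[[221.1, 145.6], [287.5, 145.7], [354.0, 145.7]] 223 352 0.011546680364214147 [-1.25 -5.52 -0.7 ] 32.1083
the job is handed in; nothing more can be done
```

I rolled the wheel along the track into the pocket, then gripped the spindle's head by its flats and handed the job in at 32.1 s, still gripping. `finish_job` gave no verdict.

**Last checks**
- **Wheel:** it spans columns 223–352 in the wrist view. A wheel sitting exactly in its seat would span 221–354, so it is in the pocket to within the measurement.
- **Head:** the fingers stopped at 11.5–12.0 mm, matching the 12 mm across the flats.
- **Lever:** the grip moved from its drooping position to within 0.5 pixel of where it should be when level. I did not notice any contact with it.
- **Wrist force:** about 5–6 N, well below the limit.

**What went wrong on the way**
- **Fingertip height:** the first three pushes passed over the wheel without moving it. By touching the track floor I found the real fingertips about 34.5 mm above the reported position, and I corrected for that. I did not find the cause.
- **Camera disagreement:** a rough estimate from the wrist camera gave only about 18 mm for that offset. The scene camera gave about 33 mm, which agreed with the touch.
- **Press position:** the fit placed most points to within 1–2 mm. My pixel readings of the bracket's ends disagreed with it by 3–5 mm and of the rear plate's corners by about 3 mm. I did not use those bracket readings to decide anything.

I used all 12 pictures and did not check the bystanders at the end.

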